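# Drop a slotted lapping tool home onto its spindle key

## Robot

A 6-joint arm with a two-finger parallel gripper is mounted at the origin on the work surface. World frame = base frame: x ahead of the robot, y to its left, z up, the work surface at z = 0. Lengths are in m, angles in degrees, forces in N, time in s.
With the tool pointing down it reaches from about 0.4 to 0.825 m from the base axis. Payload 7 kg.
Tool frame: the origin (TCP) lies at the very end of the fingers, on their centre line; the grasp point (between the pads) lies 19 mm behind it (ctrl.hold_point_z is the distance from the TCP to the grasp point, in m); z points along the fingers, y is the line along which they close (so a half turn about z gives the same grasp; the last joint's range is limited). The gripper opens to 88 mm and grips with 3 to 60 N. Pads are 19 mm wide; open, the fingers measure 130 mm over their backs; the gripper's body (78 mm by 193 mm) begins 47 mm behind the grasp point.
Start: joints at [-54.654, 20.546, 0.682, 0, -70.136, -16.507], TCP at [0.218, -0.639, 0.227] pointing down, gripper open.
Joint ranges: [-176.03, 176.03], [-82.01, 121.73], [-58.28, 71.71], [-173.87, 95.51], [-174.79, -0.11], [-173.66, 173.66]. Speed limits (degrees/s): [136.94, 136.94, 172.46, 180, 180, 180].

## Interface

Orientations are given as [roll, pitch, yaw] about the fixed x, y, z axes, in that order (R = Rz(yaw) Ry(pitch) Rx(roll)).
In Python, from plant import sensors, viewer, workorder, ctrl gives the robot as it stands.
- The arm moves only by the shell command python3 -m pendant 'ROWS'. ROWS is JSON, a list of rows, each a list of 3 entries, a list of its own where there are three numbers: the opening, from -1 (shut) to 1 (fully open), so that 0 is half open, then the shift along the tool's x, y, z in m, then the turn, a rotation vector about the tool's x, y, z in degrees. A call has 1 to 10 rows; each row is the pose to reach, as a shift and turn from the pose commanded when the call began, along the tool's axes at that moment; what a row does not reach only later rows make up. A row lasts 1/12 s, in which the tool goes at most 41.7 mm and 7.16 degrees, less where a joint would pass 70% of its speed; a pose out of reach is approached as far as the arm can. A call with a gripper value outside its range is refused whole. The fingers move at their own pace and stop on an object; the grip force is fixed at half the most. Time passes only in rows, so rows that repeat a pose let the fingers close. It gives the time, the measured TCP pose, the force, the opening and the grip force at its end, in the units of the state.
- sensors.get_obs(): the state, without advancing time (a new reading comes with each control period).
- viewer.snapshot(name): name is "scene" or "top" or "wrist"; returns the picture (400x640x3 uint8, red, green, blue); there is no depth.
- viewer.camera_params(name): a dict with "fx", "fy", "cx", "cy" (pixels), "extrinsics" (4x4, takes a point from world to camera coordinates). Camera axes: x right, y up, looking along -z (the intrinsics and any distortion apply to the point x, -y, -z); pixel columns grow to the right and rows downward; lengths in m; the calibration is good to about 2 mm. A picture is of the moment at which its call begins: read the wrist's pose just before it. camera_params takes no time and is no camera call; for the wrist camera it gives the pose at the moment of the call.
- workorder.close_job(): hands the job in; it is judged then, once.
The state is a dict: "clock": time; "joint_pos": joint angles; "qvel": joint speeds; "tau": joint torques, N m; "tool_pos": TCP position; "orientation": TCP orientation; "force": force on the tool from outside, world axes, zero at the start; "moment": the same for the moment, N m; "opening": finger opening in m; "gripper_force": force on a finger pad.
Only numpy, scipy, OpenCV 4.12 (cv2) and the standard library are available. Lean on these libraries where they do the work, as an engineer would, in place of code of your own. Each camera call takes 0.05 s, during which the arm holds its last target. There are 200 camera calls.

## Task

Two wooden-handled brass lapping tools stand in iron spindles on the slate table. One is fully home; the other rides high because the slot in its shaft lies crosswise to the key in the bore. Turn the high one by its handle until its bar lies along the length of its spindle's base plate and it drops fully home, then let go, leaving the other tool and the amber jar as they are.

Things in the scene. Friction and masses are not known exactly. Their poses are not given: they have to be found in the camera images.
- tool: Riding-high tool: wood bar handle 84x24x26 mm (middle 41 mm above origin) on a brass disc 84 mm across, 10 thick; 36 mm shaft 55 mm down into the bore, end slot 14 wide, 18 deep along x. Origin: centre of disc underside; x along bar, z up. About 0.75 kg. At the start the shaft rests on the key, origin 99 mm above the table, and turns freely; home it is at 85, disc on the rim.
- spindle: Fixed iron spindle under that tool: base plate 170x96x12 mm, post 76 mm across, rim 85 mm above table, bore 39 mm, key bar 8 mm wide across the bore, its top 44 mm above table. Origin: centre of underside; x along the plate's long side and the key. The tool drops 14 mm once its x is parallel to this x (either way round) within 12 degrees. A twin spindle holds the other tool.
- spare_tool: The other lapping tool, same shape, size, origin and axes, already home in its own like spindle, at least 190 mm away: its disc lies on the rim, 85 mm above the table. Leave it alone.
- jar: Squat amber glass jar with a dark wooden cap, 72 mm across and 62 mm high, standing on the table beyond the spindles. Origin: centre of its underside. Leave it alone.

How it is judged (in metres and radians):
At the end, for the whole second after the job is handed in: The tool sits home in its own spindle: disc on the rim within 4 mm, centred within 6 mm, upright within 4 degrees, its bar along the base plate within 20 degrees, at rest and let go (z of tool in the frame of spindle between 0.081 and 0.089 m and horizontal distance between tool and spindle below 0.006 m and angle between the x axis of tool and the x axis of spindle, either way round below 0.35 rad and angle between tool's own z axis and vertical below 0.07 rad and linear speed of tool below 0.02 m/s); the robot touches nothing.
It fails at once if the other tool is shifted or lifted by more than 12 mm (distance of spare_tool from where it was at the start of the episode above 0.012 m).
It fails at once if the jar is shifted by more than 20 mm or tipped (distance of jar from where it was at the start of the episode above 0.02 m or angle between jar's own z axis and vertical above 0.3 rad).
It also fails if it takes over 32 s, if anything falls off the work surface, if the arm or the gripper's body presses on something with over 40 N, if the wrist force passes 120 N, or if a joint passes its speed limit or range.

## Working session

There is one attempt and no reset: what is moved stays moved. The work goes in short steps, Python scripts to look and compute and a shell command to move; the robot and the scene stay as the last step left them, time stands still between calls to the robot, and variables do not carry over. Pictures are saved under pics/ and viewed, at most 10 in all, crops included, and the job is handed in when it is done.

```bash
mkdir -p pics; python3 - <<'E'
from plant import sensors, viewer, ctrl
import cv2,numpy as np
o=sensors.get_obs();print(o['tool_pos'],o['orientation'],o['opening'],ctrl.hold_point_z)
for n in ['top','scene']:
    im=viewer.snapshot(n);cv2.imwrite(f'pics/{n}0.png',im[:,:,::-1]);p=viewer.camera_params(n);print(n,{k:(np.round(v,3).tolist() if k=='extrinsics' else v) for k,v in p.items()})
E
```

```text
[ 0.21778034 -0.63835719  0.22558665] [ 1.79901419e+02 -7.17096100e-03 -1.61167373e+02] 0.08768093070221752 0.0188
top {'fx': 486.0034698081029, 'fy': 486.0034698081029, 'cx': 321.4227501686888, 'cy': 197.634895173433, 'extrinsics': [[0.031, -1.0, -0.001, -0.01], [0.995, 0.03, 0.091, -0.643], [-0.09, -0.004, 0.996, -1.068], [0.0, 0.0, 0.0, 1.0]]}
scene {'fx': 437.82134914392043, 'fy': 437.82134914392043, 'cx': 322.1885168982201, 'cy': 200.67317914736415, 'extrinsics': [[0.156, 0.988, -0.018, -0.116], [-0.506, 0.096, 0.857, 0.24], [0.848, -0.125, 0.515, -1.503], [0.0, 0.0, 0.0, 1.0]]}
```

View pics/top0.png

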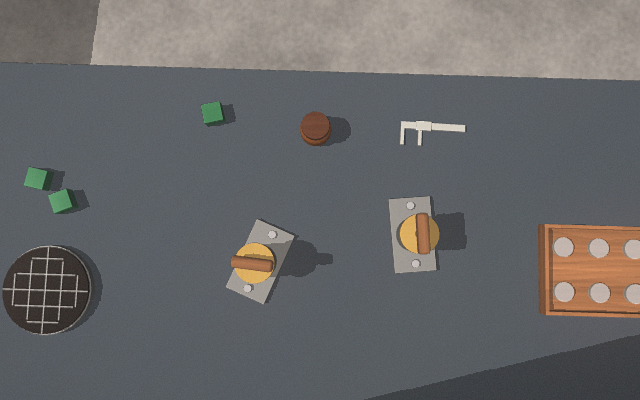

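View pics/scene0.png

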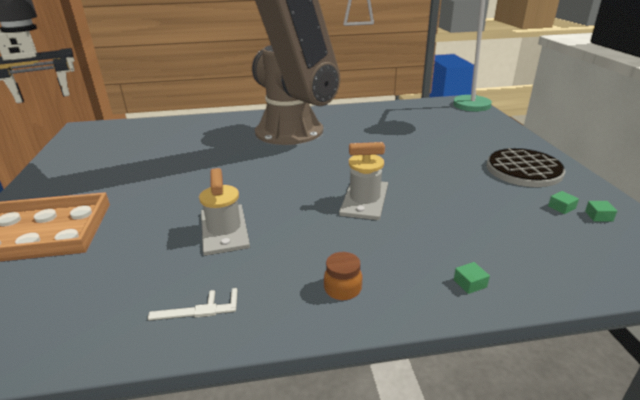

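The top view shows the high tool at about (255,263), its bar crosswise to the plate. The home tool is at (420,234) and the jar at (315,128). Next I'll measure the high tool and its plate.

```bash
cat > h.py <<'E'
import numpy as np,cv2
def ray(p,uv,z):
    E=np.array(p['extrinsics']);R,t=E[:3,:3],E[:3,3];c=-R.T@t
    uv=np.atleast_2d(uv).astype(float)
    d=np.c_[(uv[:,0]-p['cx'])/p['fx'],-(uv[:,1]-p['cy'])/p['fy'],-np.ones(len(uv))]@R
    return c+d*((z-c[2])/d[:,2])[:,None]
def big(m):
    cs,_=cv2.findContours(m.astype(np.uint8),cv2.RETR_EXTERNAL,cv2.CHAIN_APPROX_NONE)
    return max(cs,key=cv2.contourArea)[:,0]
def rect(P):
    (c,s,a)=cv2.minAreaRect((P[:,:2]*1000).astype(np.float32));
    if s[0]<s[1]: s=s[::-1];a+=90
    return np.round(c,1),np.round(s,1),round((a+90)%180-90,1)
E
python3 - <<'E'
from h import *
from plant import viewer
im=cv2.imread('pics/top0.png');p=viewer.camera_params('top')
h=cv2.cvtColor(im,cv2.COLOR_BGR2HSV).astype(int);H,S,V=h[...,0],h[...,1],h[...,2]
def roi(x0,x1,y0,y1):
    m=np.zeros(H.shape,bool);m[y0:y1,x0:x1]=1;return m
for r,zt in((roi(210,305,210,310),.099),(roi(375,450,185,285),.085)):
    wood=r&(S>100)&(H<14); gold=r&(S>100)&(H>=15)&(H<35)
    plate=r&(S<60)&(V>90)
    print('wood',wood.sum(),rect(ray(p,big(wood),zt+.052)))
    c=big(wood|gold)
    g=big(gold);print('gold',gold.sum(),[np.round(ray(p,u,zt+.01)[0,:2]*1000,1).tolist() for u in [(gold.nonzero()[1].min(),250),(gold.nonzero()[1].max(),250),(250,gold.nonzero()[0].min()),(250,gold.nonzero()[0].max())]])
    pl=cv2.convexHull(np.argwhere(plate)[:,::-1].astype(np.int32))[:,0]
    print('plate',plate.sum(),rect(ray(p,pl,.012)))
    ge=np.argwhere(gold)[:,::-1];hull=cv2.convexHull(ge.astype(np.int32))[:,0]
    c,rad=cv2.minEnclosingCircle((ray(p,hull,zt+.01)[:,:2]*1000).astype(np.float32));print('disc',c,rad)
E
```

```text
wood 470 (array([496.8, 144.7]), array([82.5, 23.3]), 84.2)
gold 829 [[521.2, 185.5], [523.7, 104.7], [536.6, 155.0], [456.7, 151.5]]
plate 7137 (array([500.2, 152.8]), array([223.4, 215. ]), 1.9)
disc (496.4424133300781, 145.10189819335938) 41.755435943603516
wood 498 (array([ 567.6, -196.4]), array([80.9, 25.5]), 3.5)
gold 748 [[531.4, -156.3], [534.0, -240.2], [595.4, 159.7], [517.7, 156.3]]
plate 5559 (array([ 567.5, -199.2]), array([226.4, 170. ]), 1.2)
disc (567.0228881835938, -197.8197784423828) 42.166648864746094
```

```bash
cat >> h.py <<'E'
from scipy.spatial.transform import Rotation as Ro
def go(pos,yaw,start=None):
    from plant import sensors
    o=sensors.get_obs();s=np.array(o['tool_pos']);R=Ro.from_euler('xyz',o['orientation'],degrees=True)
    T=Ro.from_euler('xyz',[180,0,yaw],degrees=True)
    print('shift',np.round(R.inv().apply(np.array(pos)-s),4),'turn',np.round((R.inv()*T).as_rotvec(degrees=True),1))
E
python3 - <<'E'
from h import *
from plant import viewer
im=cv2.imread('pics/top0.png');p=viewer.camera_params('top')
h=cv2.cvtColor(im,cv2.COLOR_BGR2HSV).astype(int);S,V=h[...,1],h[...,2]
for t in(105,120,135):
  for (x0,x1,y0,y1) in((215,305,210,310),(375,450,185,285)):
    m=np.zeros(S.shape,bool);m[y0:y1,x0:x1]=1;m&=(V>t)&(S<50)
    n,l,st,_=cv2.connectedComponentsWithStats(m.astype(np.uint8));m=l==(1+st[1:,4].argmax())
    print(t,m.sum(),rect(ray(p,np.argwhere(m)[:,::-1],.012)))
go([.400,-.26,.226],-130)
E
```

```text
105 1846 (array([496. , 146.4]), array([170.2,  96. ]), -22.2)
105 1886 (array([ 566.8, -198. ]), array([170.2,  95. ]), 5.9)
120 738 (array([448.7, 165.3]), array([94.5, 65.4]), 67.8)
120 1809 (array([ 567.4, -198. ]), array([168.3,  94.6]), 6.0)
135 724 (array([448.7, 165.1]), array([93.7, 65.2]), 67.8)
135 1764 (array([ 567.5, -198.1]), array([168. ,  94.4]), 6.0)
shift [-2.946e-01  2.994e-01  1.000e-04] turn [  0.1   0.  -31.2]
```

The plate measures 170x96 mm at (496,146) mm and -22.2°. The disc is concentric with it and the bar lies at 84.2°. All three agree with the given sizes, so I'll move now.

```bash
python3 -m pendant '[[1,[-0.295,0.3,0],[0,0,-31]],[1,[-0.295,0.3,0],[0,0,-31]],[1,[-0.295,0.3,0],[0,0,-31]],[1,[-0.295,0.3,0],[0,0,-31]],[1,[-0.295,0.3,0],[0,0,-31]],[1,[-0.295,0.3,0],[0,0,-31]],[1,[-0.295,0.3,0],[0,0,-31]],[1,[-0.295,0.3,0],[0,0,-31]],[1,[-0.295,0.3,0],[0,0,-31]],[1,[-0.295,0.3,0],[0,0,-31]]]'; python3 -c "
from h import *
go([.4965,.145,.226],-95.8)"
```

```text
clock: 0.93
tool_pos: [0.3987, -0.2613, 0.2265]
orientation: [-180.0, 0.0, -130.2]
force: [1.8, 0.2, -0.8]
opening: 0.0877
gripper_force: 0.0
shift [-0.3736  0.1873  0.0006] turn [ -0.    0.  -34.4]
```

```bash
python3 -m pendant '[[1,[-0.374,0.187,0],[0,0,-34.4]],[1,[-0.374,0.187,0],[0,0,-34.4]],[1,[-0.374,0.187,0],[0,0,-34.4]],[1,[-0.374,0.187,0],[0,0,-34.4]],[1,[-0.374,0.187,0],[0,0,-34.4]],[1,[-0.374,0.187,0],[0,0,-34.4]],[1,[-0.374,0.187,0],[0,0,-34.4]],[1,[-0.374,0.187,0],[0,0,-34.4]],[1,[-0.374,0.187,0],[0,0,-34.4]],[1,[-0.374,0.187,0],[0,0,-34.4]]]'; python3 - <<'E'
from h import *
from plant import viewer
go([.4965,.145,.124],-95.8)
p=viewer.camera_params('wrist');im=viewer.snapshot('wrist')[:,:,::-1].copy();cv2.imwrite('pics/w1.png',im)
h=cv2.cvtColor(im,cv2.COLOR_BGR2HSV).astype(int);H,S=h[...,0],h[...,1]
print('wood',rect(ray(p,big((S>100)&(H<14)),.153)))
E
```

```text
clock: 1.77
tool_pos: [0.4962, 0.1438, 0.2266]
orientation: [180.0, 0.0, -95.7]
force: [0.7, -0.9, -0.1]
opening: 0.0874
gripper_force: 0.0
shift [-0.0012 -0.0002  0.1026] turn [0.  0.  0.1]
wood (array([697.6,  44.5]), array([75.4, 44.9]), -10.3)
```

View pics/w1.png

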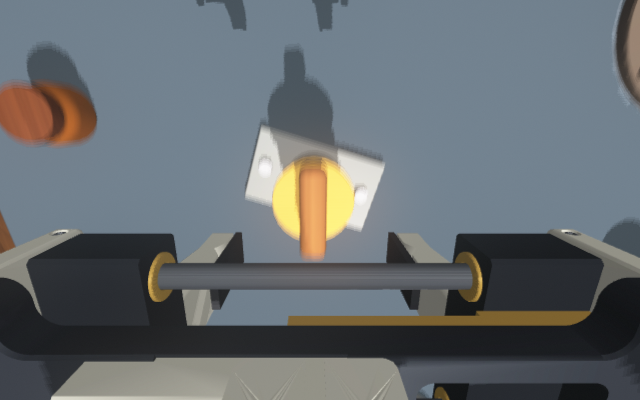

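The wrist view shows the bar at columns 300–327, centred between the fingers (about 240 and 388) and parallel to them. I'll descend and close.

```bash
python3 -m pendant '[[1,[-0.001,0,0.04],[0,0,0]],[1,[-0.001,0,0.075],[0,0,0]],[1,[-0.001,0,0.1],[0,0,0]],[1,[-0.001,0,0.102],[0,0,0]],[1,[-0.001,0,0.102],[0,0,0]],[-0.6,[-0.001,0,0.102],[0,0,0]],[-1,[-0.001,0,0.102],[0,0,0]],[-1,[-0.001,0,0.102],[0,0,0]],[-1,[-0.001,0,0.102],[0,0,0]],[-1,[-0.001,0,0.102],[0,0,0]]]'; python3 -c "
from h import *
go([.4965,.1455,.124],-22.2)"
```

```text
clock: 2.65
tool_pos: [0.497, 0.1429, 0.1256]
orientation: [-179.9, 0.1, -95.8]
force: [-0.0, -0.4, 0.3]
opening: 0.06
gripper_force: 0.0
shift [-0.0026  0.0007  0.0016] turn [ -0.1   0.  -73.6]
```

```bash
python3 -m pendant '[[-1,[-0.001,0,0],[0,0,0]],[-1,[-0.001,0,0],[0,0,0]],[-1,[-0.001,0,0],[0,0,0]],[-1,[-0.001,0,0],[0,0,0]],[-1,[-0.001,0,0],[0,0,0]],[-1,[-0.001,0,0],[0,0,0]],[-1,[-0.001,0,0],[0,0,0]],[-1,[-0.001,0,0],[0,0,0]]]'; python3 -c "
from h import *
go([.4965,.1455,.124],-22.2)"
```

```text
clock: 3.32
tool_pos: [0.4967, 0.1437, 0.1245]
orientation: [-180.0, -0.0, -95.8]
force: [1.6, 0.1, 0.2]
opening: 0.0236
gripper_force: 30.0
shift [-0.0018  0.0004  0.0005] turn [ -0.   -0.  -73.6]
```

```bash
python3 -m pendant '[[-1,[0,0,0],[0,0,-4]],[-1,[0,0,0],[0,0,-8]],[-1,[0,0,0],[0,0,-13]],[-1,[0,-0.0002,0],[0,0,-18]],[-1,[-0.0002,-0.0005,0],[0,0,-23]],[-1,[-0.0003,-0.0006,0],[0,0,-28]],[-1,[-0.0004,-0.0007,0],[0,0,-33]],[-1,[-0.0005,-0.0008,0],[0,0,-38]],[-1,[-0.0006,-0.0009,0],[0,0,-42]],[-1,[-0.0007,-0.001,0],[0,0,-46]]]'; python3 -c "
from h import *
go([.498,.145,.124],-22.2)"
```

```text
clock: 4.15
tool_pos: [0.4978, 0.1443, 0.1244]
orientation: [-180.0, 0.0, -49.6]
force: [0.9, -0.6, -2.1]
opening: 0.0241
gripper_force: 30.0
shift [-0.0004 -0.0006  0.0004] turn [ -0.    0.  -27.4]
```

Forces are low, so I'll finish the turn.

```bash
python3 -m pendant '[[-1,[0,0,0],[0,0,-4]],[-1,[0,0,0],[0,0,-8]],[-1,[0,0,0],[0,0,-13]],[-1,[0,-0.0002,0],[0,0,-18]],[-1,[-0.0002,-0.0003,0],[0,0,-22]],[-1,[-0.0003,-0.0004,0],[0,0,-25]],[-1,[-0.0004,-0.0005,0],[0,0,-27.4]],[-1,[-0.0004,-0.0005,0],[0,0,-27.4]],[-1,[-0.0004,-0.0005,0],[0,0,-27.4]]]'; python3 - <<'E'
from h import *
from plant import viewer
p=viewer.camera_params('top');im=viewer.snapshot('top')[:,:,::-1];cv2.imwrite('pics/t1.png',cv2.resize(im[180:340,180:380],(750,600)))
p=viewer.camera_params('wrist');im=viewer.snapshot('wrist')[:,:,::-1];cv2.imwrite('pics/w2.png',im)
E
```

```text
clock: 4.9
tool_pos: [0.4978, 0.1448, 0.1238]
orientation: [180.0, 0.0, -22.5]
force: [5.5, 0.2, -9.8]
opening: 0.0238
gripper_force: 30.0
```

View pics/w2.png

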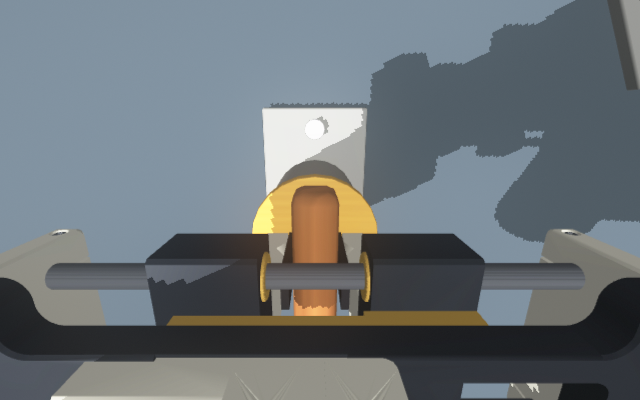

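The bar (columns 293–338) lies along the plate (264–367). The wrist now carries the tool's weight, about 7–10 N, so the key has let go. I'll lower 13 mm with it held, then open.

```bash
python3 -m pendant '[[-1,[0,0,0.004],[0,0,0]],[-1,[0,0,0.008],[0,0,0]],[-1,[0,0,0.011],[0,0,0]],[-1,[0,0,0.013],[0,0,0]],[-1,[0,0,0.013],[0,0,0]],[0,[0,0,0.013],[0,0,0]],[1,[0,0,0.013],[0,0,0]],[1,[0,0,0.013],[0,0,0]],[1,[0,0,0.013],[0,0,0]],[1,[0,0,0.013],[0,0,0]]]'
```

```text
clock: 5.83
tool_pos: [0.4978, 0.145, 0.1118]
orientation: [-180.0, -0.0, -22.4]
force: [-0.1, -0.3, -0.3]
opening: 0.0516
gripper_force: 0.0
```

```bash
python3 -m pendant '[[1,[0,0,0],[0,0,0]],[1,[0,0,0],[0,0,0]],[1,[0,0,0],[0,0,0]],[1,[0,0,-0.03],[0,0,0]],[1,[0,0,-0.07],[0,0,0]],[1,[0,0,-0.11],[0,0,0]],[1,[0,0,-0.14],[0,0,0]],[1,[0,0,-0.14],[0,0,0]],[1,[0,0,-0.14],[0,0,0]]]'; python3 - <<'E'
from h import *
from plant import viewer
w=viewer.snapshot('wrist')[:,:,::-1];s=viewer.snapshot('scene')[:,:,::-1];t=viewer.snapshot('top')[:,:,::-1]
cv2.imwrite('pics/f.png',np.vstack([np.hstack([cv2.resize(s[110:250,180:420],(400,233)),cv2.resize(t[180:320,180:420],(400,233))]),np.hstack([cv2.resize(w,(400,250))]*2)]))
E
```

```text
clock: 6.58
tool_pos: [0.4986, 0.1454, 0.2537]
orientation: [-179.8, -0.1, -22.4]
force: [0.2, -0.3, -0.8]
opening: 0.0874
gripper_force: 0.0
```

View pics/f.png

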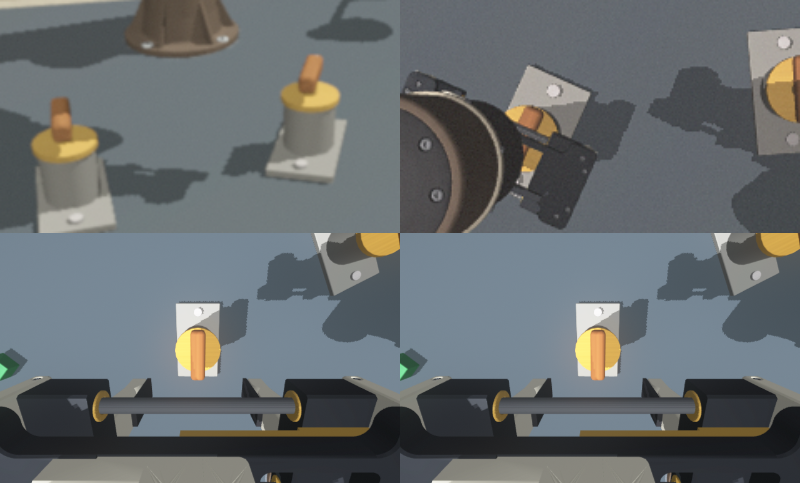

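The scene crop shows the disc low on the post, with the bar along the plate. I'll check the height numerically from the disc's pixels.

```bash
python3 - <<'E'
from h import *
from plant import viewer
p=viewer.camera_params('scene');ims=[cv2.imread('pics/scene0.png'),viewer.snapshot('scene')[:,:,::-1]]
for im in ims:
  h=cv2.cvtColor(np.ascontiguousarray(im),cv2.COLOR_BGR2HSV).astype(int);g=(h[...,1]>110)&(h[...,0]>=15)&(h[...,0]<35)
  for x0,x1,X,Y in((340,395,.4965,.1455),(190,245,.567,-.198)):
    m=np.zeros(g.shape,bool);m[120:230,x0:x1]=1;m&=g
    E=p['extrinsics'];out=[]
    for z in(.085,.099):
        th=np.linspace(0,6.28,200);q=np.c_[X+.042*np.cos(th),Y+.042*np.sin(th),th*0+z]@E[:3,:3].T+E[:3,3]
        out.append(round((p['cy']+p['fy']*q[:,1]/q[:,2]).max(),1))
    print('lowest row',m.nonzero()[0].max(),'predicted home/high',out)
E
```

```text
lowest row 173 predicted home/high [np.float64(177.4), np.float64(172.0)]
lowest row 207 predicted home/high [np.float64(207.5), np.float64(201.8)]
lowest row 176 predicted home/high [np.float64(177.4), np.float64(172.0)]
lowest row 207 predicted home/high [np.float64(207.5), np.float64(201.8)]
```

```bash
python3 - <<'E'
from h import *
from plant import viewer
a=cv2.imread('pics/scene0.png');b=np.ascontiguousarray(viewer.snapshot('scene')[:,:,::-1])
cv2.imwrite('pics/cmp.png',np.hstack([cv2.resize(x[130:220,330:400],(390,501),interpolation=cv2.INTER_NEAREST) for x in(a,b)]))
for x in (a,b):
  print([x[165:182,c,2].astype(int)-x[165:182,c,0] for c in (362,366,370)])
print('spare',[a[196:213,c,2].astype(int)-a[196:213,c,0] for c in (216,220)])
E
```

```text
[array([116, 115, 115, 110,  97,  90,  89,  76,  42,  17,   8,  11,   8,
         9,   8,   7,   9]), array([116, 117, 115, 113, 101,  92,  89,  86,  64,  26,   9,   8,   8,
         8,   8,   8,   9]), array([115, 115, 114, 113, 102,  92,  90,  76,  41,  16,   8,   8,   9,
         8,   8,   8,   8])]
[array([ 68,  79,  93, 104, 108, 106, 107, 112, 110,  99,  91,  79,  42,
        15,   9,   7,   7]), array([ 70,  84,  99, 114, 116, 116, 117, 117, 114, 104,  93,  84,  54,
        20,   9,   8,   8]), array([110, 113, 115, 116, 114, 116, 114, 115, 112, 102,  92,  82,  44,
        15,   9,   9,   9])]
spare [array([107, 113, 109, 107, 106, 108, 112, 111, 102,  91,  85,  70,  29,
        11,   8,   7,   9]), array([114, 115, 115, 115, 116, 116, 114, 112, 102,  90,  83,  52,  21,
         9,   9,   8,   9])]
```

View pics/cmp.png

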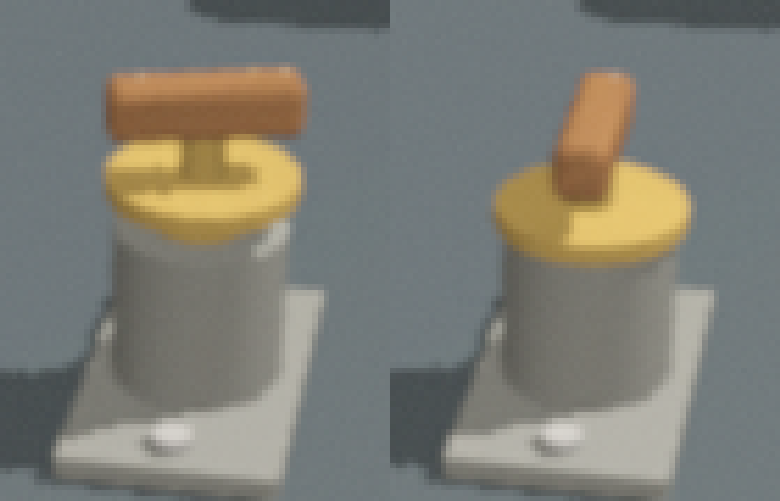

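On the left the bright bore rim shows under the raised disc. On the right the disc sits on the post with no gap, its sides about 5 px lower, which matches the 14 mm drop.

```bash
python3 -c "
from plant import workorder
print(workorder.close_job())"
```

```text
the job is handed in; nothing more can be done
None
```

The high tool is turned along its base plate, has dropped fully home by the scene camera and is released; the other tool and the jar were not touched, and the job was handed in after about 7 s of the 32 s (no verdict came back).

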